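# Fill the tile tray, then lift the wet tile with the tongs

### The arm

A 7-joint arm with a two-finger parallel gripper is mounted at the origin on a cart in front of the work surface, level with it; the furniture and walls round the work are solid. World frame = base frame: x ahead of the robot, y to its left, z up, the work surface at z = 0. Lengths are in mm, angles in degrees, forces in N, time in s.
With the tool pointing down it reaches from about 400 to 925 mm from the base axis. Payload 5.6 kg.
Tool frame: the origin (TCP) lies at the very end of the fingers, on their centre line; the grasp point (between the pads) lies ctrl.hold_point_z behind it (ctrl.hold_point_z is the distance from the TCP to the grasp point, in mm); z points along the fingers, y is the line along which they close (so a half turn about z gives the same grasp; the last joint's range is limited). The gripper opens to 85 mm and grips with 20 to 120 N. Pads are 22 mm wide; open, the fingers measure 114 mm over their backs; the gripper's body (76 mm by 85 mm) begins 54 mm behind the grasp point. The pads swing forward as they close: fully open they stand 13 mm farther back than shut.
Start: joints at [64.572, 26.786, -0.665, 91.828, 0.344, 61.387, -3.226], TCP at [253.562, -598.511, 231.29] pointing down, gripper open.
Joint ranges: [-144.91, 144.91], [-17.63, 115.5], [-89.93, 88.59], [15.96, 139.68], [-74.01, 254.01], [8.47, 105.57], [-167.45, 167.45]. Speed limits (degrees/s): [147.25, 147.25, 180, 180, 180, 180, 180].

### API

Orientations are given as [roll, pitch, yaw] about the fixed x, y, z axes, in that order (R = Rz(yaw) Ry(pitch) Rx(roll)).
In Python, from bench import ctrl gives the robot as it stands.
- The arm moves only by the shell command python3 jog.py [OPENING], which reads ROWS from standard input. ROWS is a JSON list that holds a single list of rows (three levels of brackets), with 1 to 5 rows, each of 6 numbers: dx, dy, dz in mm, then a rotation vector rx, ry, rz in degrees; each row shifts and turns the commanded pose from where the row before left it, along the tool's axes as they then stand; what a row does not reach is not made up. A row lasts 1/10 s, in which the tool goes at most 50 mm and 8.59 degrees, less where a joint would pass 70% of its speed; a pose out of reach is approached as far as the arm can. OPENING is the opening from 0.0 (shut) to 1.0 (fully open), set as the command begins (- or left out keeps the last). The fingers move at their own pace and stop on an object; the grip force is fixed at half the most. Time passes only in rows, so rows that do not move let the fingers close. It prints the time, the measured TCP pose, the force, the opening and the grip force at its end. Input that does not fit is refused with a message, and nothing moves.
- ctrl.observe(): the state, without advancing time (a new reading comes with each control period).
- ctrl.get_image(name): name is "scene" or "side" or "wrist"; returns (picture, depth): 400x640x3 uint8, red, green, blue; 400x640 float32, mm along the optical axis (not along the pixel's ray), 0 where there is no reading.
- ctrl.camera_model(name): a dict with "vertical_fov" (degrees; the focal length in pixels is half the picture's height over the tangent of half this angle, whatever the lens; pixels are square), "cx", "cy" (the principal point, pixels), "k1" (the pictures are not rectified: a ray, as slopes to the right and down, at radius r is drawn at 1 + k1 r^2 times it, then the intrinsics apply), "world_from_camera" (4x4, takes a point from camera to world coordinates). Camera axes: x right, y down, z forward; pixel columns grow to the right and rows downward; lengths in mm; the calibration is good to about 2 mm. A picture is of the moment at which its call begins: read the wrist's pose just before it. camera_model takes no time and is no camera call; for the wrist camera it gives the pose at the moment of the call.
- ctrl.job_done(): hands the job in; it is judged then, once.
The state is a dict: "time_s": time; "joints": joint angles; "joint_velocities": joint speeds; "joint_torque": joint torques, N m; "ee_pos": TCP position; "orientation": TCP orientation; "force": force on the tool from outside, world axes, zero at the start; "moment": the same for the moment, N m; "gripper_width": opening from 0.0 (shut) to 1.0 (fully open); "grip_force": force on a finger pad.
Only numpy, scipy, OpenCV 4.12 (cv2) and the standard library are available. Lean on these libraries where they do the work, as an engineer would, in place of code of your own. Each camera call takes 0.05 s, during which the arm holds its last target. There are 200 camera calls.

### The job

Get the glaze tests ready for the kiln: stand the spare amber tile from the worktop upright in the one empty pocket of the setter tray and let go of it. Then pick up the tongs, close them on the freshly glazed blue tile and lift it at least 10 cm clear of the worktop, upright; finish holding it there in the tongs. The blue glaze is wet, so never touch that tile with the gripper, and leave the other tiles in the tray and everything else as they stand.

Things in the scene. Friction and masses are not known exactly. Their poses are not given: they have to be found in the camera images.
- tray: Cream setter tray, 150 (x) x 200 (y) x 18 mm, fixed, with four rectangular pockets in two rows of two, 66 mm apart in x and 96 mm in y. Each pocket is 45 mm (x) x 47 mm (y) and 8 mm deep. Origin: centre of the underside.
- pocket0 (a point): Centre of the floor of tray pocket 0, 10 mm above the worktop, 8 mm below the tray's top. Axes as the tray's; a tile stands in the pocket with its x and y along these. Three pockets hold a tile and one is empty; which one varies.
- pocket1 (a point): Centre of the floor of tray pocket 1, 10 mm above the worktop, 8 mm below the tray's top. Axes as the tray's; a tile stands in the pocket with its x and y along these. Three pockets hold a tile and one is empty; which one varies.
- pocket2 (a point): Centre of the floor of tray pocket 2, 10 mm above the worktop, 8 mm below the tray's top. Axes as the tray's; a tile stands in the pocket with its x and y along these. Three pockets hold a tile and one is empty; which one varies.
- pocket3 (a point): Centre of the floor of tray pocket 3, 10 mm above the worktop, 8 mm below the tray's top. Axes as the tray's; a tile stands in the pocket with its x and y along these. Three pockets hold a tile and one is empty; which one varies.
- tray_tile0: L-shaped glaze test tile, upright, about 50 g. Origin: centre of the underside of its 36 (x) x 38 (y) mm footprint. Foot 6 mm thick; on its +x edge (x 12 to 18 mm) a wall 6 mm thick, 38 mm wide (y), up to z = 70 mm; the foot's free end looks to -x. Amber; it stands in one of the pockets of the tray, which one varies.
- tray_tile1: L-shaped glaze test tile, upright, about 50 g. Origin: centre of the underside of its 36 (x) x 38 (y) mm footprint. Foot 6 mm thick; on its +x edge (x 12 to 18 mm) a wall 6 mm thick, 38 mm wide (y), up to z = 70 mm; the foot's free end looks to -x. Amber; it stands in one of the pockets of the tray, which one varies.
- tray_tile2: L-shaped glaze test tile, upright, about 50 g. Origin: centre of the underside of its 36 (x) x 38 (y) mm footprint. Foot 6 mm thick; on its +x edge (x 12 to 18 mm) a wall 6 mm thick, 38 mm wide (y), up to z = 70 mm; the foot's free end looks to -x. Amber; it stands in one of the pockets of the tray, which one varies.
- spare_tile: L-shaped glaze test tile, upright, about 50 g. Origin: centre of the underside of its 36 (x) x 38 (y) mm footprint. Foot 6 mm thick; on its +x edge (x 12 to 18 mm) a wall 6 mm thick, 38 mm wide (y), up to z = 70 mm; the foot's free end looks to -x. Amber; it stands alone on the worktop: the spare for the empty pocket.
- blue_tile: L-shaped glaze test tile, upright, about 50 g. Origin: centre of the underside of its 36 (x) x 38 (y) mm footprint. Foot 6 mm thick; on its +x edge (x 12 to 18 mm) a wall 6 mm thick, 38 mm wide (y), up to z = 70 mm; the foot's free end looks to -x. Blue, freshly glazed; it stands alone on the worktop. To be touched by the tongs' jaws only.
- tongs: Spring tongs lying flat, loose, 90 g, 195 mm long, 22 mm high: pivot at the back, two steel arms side by side (opening sideways), red grip pads outside, black rubber jaws in front, 77 mm apart at rest. Both arms turn alike; a spring opens them: 8 N on each grip pad begins to close them, 11 N when on a 38 mm thing. Origin: on the pivot axis, at the underside; x to the jaws, y to the left arm, z up.
- tongs_grip (a point): Point midway between the red grip pads, 90 mm ahead of the tongs' pivot, 11 mm above their underside; axes as tongs. The pads' outer faces (66 mm long, 20 mm high) are 62 mm apart at rest, 41 mm when the jaws are closed on a 38 mm wide thing (jaws then parallel). Squeezed to 54 mm here, the jaws are about 62 mm apart. The tongs balance about here.
- tongs_mouth (a point): Point midway between the jaws, 170 mm ahead of the tongs' pivot, 11 mm above their underside; axes as tongs. The jaws' rubber pads reach 21 mm before and behind it and from 1 to 21 mm above the underside.
- tongs_left: Left arm (+y) of the tongs. Origin on the pivot axis, at the underside. At rest its axes are those of tongs; it turns clockwise seen from above as the tongs close, by 0.115 rad on a 38 mm wide thing, 0.2 rad at most.
- tongs_right: Right arm (-y) of the tongs, the mirror image: it turns anticlockwise as the tongs close.
- mug: Pale mug, 70 mm across without the handle, 90 mm high; bystander. Origin: centre of the underside.
- glaze_jar: Glaze jar with a beige lid, 67 mm across, 83 mm high; bystander. Origin: centre of the underside.
- wood_rib: Wooden throwing rib lying flat, 40 x 90 x 8 mm; bystander. Origin: centre of the underside.
- ribbon_tool: Ribbon tool with a wooden handle lying flat, 199 x 27 x 17 mm; bystander. Origin: centre of the underside.

How it is judged:
By the outcome, as a careful person would: the job done as asked, in the order asked, and still so for the second after the job is handed in, while the arm keeps its last pose, push and grip.
It also fails if it takes over 53 s, if anything falls off the work surface, if the arm or the gripper's body presses on something with over 40 N, if the wrist force passes 120 N, or if a joint passes its speed limit or range.

## Working session

There is one attempt and no reset: what is moved stays moved. The work goes in short steps, Python scripts to look and compute and a shell command to move; the robot and the scene stay as the last step left them, time stands still between calls to the robot, and variables do not carry over. Pictures are saved under pics/ and viewed, at most 13 in all, crops included, and the job is handed in when it is done.

```bash
ls; mkdir -p pics
cat > h.py <<'E'
import numpy as np, cv2, json
from bench import ctrl
def model(n):
    m=ctrl.camera_model(n); f=200/np.tan(np.radians(m["vertical_fov"]/2))
    return dict(f=f,cx=m["cx"],cy=m["cy"],k1=m["k1"],T=np.array(m["world_from_camera"]))
def grab(n,save=None):
    m=model(n); p,d=ctrl.get_image(n)
    if save: cv2.imwrite("pics/"+save,p[:,:,::-1])
    return m,p,d
def rays(m,uv):
    uv=np.atleast_2d(uv).astype(float); q=(uv-[m["cx"],m["cy"]])/m["f"]; s=q.copy()
    for _ in range(20): s=q/(1+m["k1"]*(s**2).sum(1,keepdims=True))
    return np.c_[s,np.ones(len(s))]
def plane(m,uv,z):
    r=rays(m,uv)@m["T"][:3,:3].T; o=m["T"][:3,3]
    return o+r*((z-o[2])/r[:,2])[:,None]
def cloud(m,d):
    v,u=np.nonzero(d>0); r=rays(m,np.c_[u,v])*d[v,u][:,None]
    P=np.full(d.shape+(3,),np.nan); P[v,u]=r@m["T"][:3,:3].T+m["T"][:3,3]; return P
E
python3 - <<'E'
from h import *
o=ctrl.observe(); print(o, ctrl.hold_point_z)
for n in("scene","side","wrist"):
    m,p,d=grab(n,n+"0.png"); np.savez("pics/%s0.npz"%n,p=p,d=d,T=m["T"]); print(n,m["f"],m["k1"],m["T"].round(2).tolist())
a=[cv2.imread("pics/%s0.png"%n) for n in("scene","side")]
E
```

```text
bench.py
jog.py
pics
{'time_s': 0.0, 'joints': array([64.57358452, 26.8362049 , -0.66417694, 91.88119713,  0.34331159,
       61.38695107, -3.22716536]), 'joint_velocities': array([ 0.08721147, -0.02284398, -0.04744334,  0.06575213, -0.09896213,
        0.08114055, -0.0173271 ]), 'joint_torque': array([ 2.10813637e-04, -5.32382226e+01,  2.16645043e-02, -2.51301241e+01,
        1.14195529e-02,  7.65665463e-03,  1.13583204e-05]), 'ee_pos': array([ 253.29896198, -598.00439798,  230.33400923]), 'orientation': array([-1.79897861e+02,  7.01903765e-03,  2.29568551e+01]), 'force': array([-0.16860681,  0.13662713,  0.68956219]), 'moment': array([ 0.0203525 , -0.00323745, -0.02077477]), 'grip_force': 0.0, 'gripper_width': 1.0009201180909624} 18.700000000000003
scene 386.58633281196325 -0.08586616600160274 [[-0.81, -0.39, 0.43, 141.69], [-0.58, 0.56, -0.59, 631.75], [-0.01, -0.73, -0.69, 748.61], [0.0, 0.0, 0.0, 1.0]]
side 364.7450090725749 0.026400979947113167 [[1.0, -0.02, -0.01, 578.27], [-0.0, -0.45, 0.89, -791.83], [-0.02, -0.89, -0.45, 454.57], [0.0, 0.0, 0.0, 1.0]]
wrist 295.02713381947757 -0.04945932415923644 [[0.39, -0.87, -0.3, 330.62], [-0.92, -0.37, -0.13, -565.55], [-0.0, 0.33, -0.94, 373.43], [0.0, 0.0, 0.0, 1.0]]
```

View pics/scene0.png

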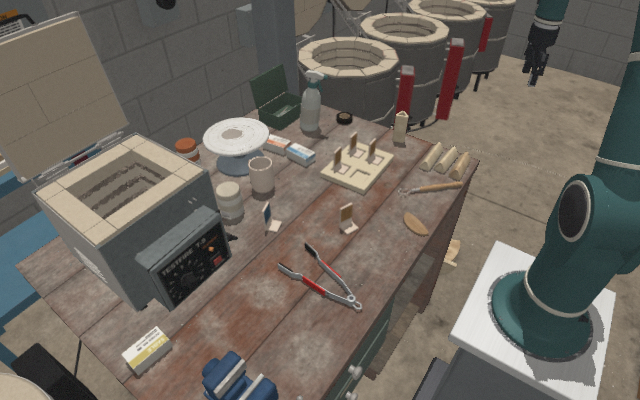

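View pics/side0.png

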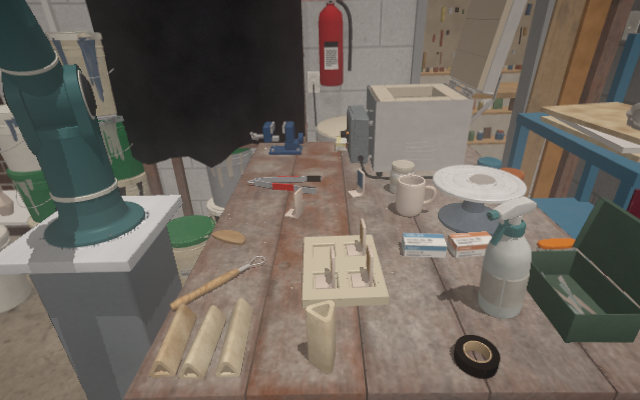

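The scene shows the tray at about (357,165), with an apparently empty pocket at (360,173). The spare tile is at (347,217), the blue tile at (268,215), and the tongs run from the pivot at (357,305) to the jaws at (283,268) and (309,247), with red pads at (320,290). In the side view, the spare is at (294,203), the blue tile at (358,183), and the tongs at (285,184).

Run:
```python
from h import *
for n in("scene","side"):
    z=np.load("pics/%s0.npz"%n); p,d=z["p"],z["d"]; m=model(n); P=cloud(m,d); np.save("pics/%sP.npy"%n,P)
    hsv=cv2.cvtColor(p,cv2.COLOR_RGB2HSV).astype(int); H,S,V=[hsv[...,i] for i in range(3)]
    R=(P[...,2]>-8)&(P[...,2]<150)&(P[...,0]>350)&(P[...,0]<900)&(abs(P[...,1])<620)
    t=R&(P[...,0]<800)
    w=R&(P[...,2]>6)
    k,l,s,c=cv2.connectedComponentsWithStats(w.astype(np.uint8))
    print(n)
    for i in range(1,k):
        if s[i,4]<25: continue
        q=P[l==i]; print(i,s[i].tolist(),"med",np.median(q,0).round(),"lo",np.percentile(q,2,0).round(),"hi",np.percentile(q,98,0).round(),p[l==i].mean(0).round())
    for nm,k in(("red",((H<6)|(H>174))&(S>170)&(V>90)),("blue",(H>95)&(H<125)&(S>90))):
        q=P[k&R]; print(nm,k.sum(),len(q), np.percentile(q,[2,50,98],0).round().tolist() if len(q) else "")
a=cv2.imread("pics/scene0.png")[120:320,250:480]; b=cv2.imread("pics/side0.png")[150:310,230:410]
a=cv2.resize(a,None,fx=2.6,fy=2.6,interpolation=cv2.INTER_CUBIC);cv2.imwrite("pics/sc_crop.png",a)
```

```text
scene
1 [300, 88, 21, 43, 751] med [ 841. -291.   83.] lo [ 824. -326.    9.] hi [ 881. -276.  147.] [110. 109. 103.]
3 [392, 110, 17, 31, 368] med [ 562. -406.   62.] lo [ 543. -432.    9.] hi [ 581. -397.  101.] [130. 118. 100.]
4 [337, 112, 16, 12, 138] med [ 783. -412.   16.] lo [ 755. -443.    7.] hi [ 812. -388.   20.] [57. 50. 43.]
5 [216, 123, 100, 70, 2720] med [835.   1.  54.] lo [ 734. -161.    8.] hi [898.  67. 108.] [157. 153. 146.]
6 [321, 132, 73, 61, 2269] med [ 593. -192.   17.] lo [ 523. -299.    8.] hi [ 667. -106.   77.] [179. 165. 141.]
7 [420, 142, 23, 28, 275] med [ 422. -369.   22.] lo [ 410. -436.    7.] hi [ 443. -316.   34.] [162. 148. 123.]
8 [434, 146, 25, 26, 287] med [ 377. -379.   23.] lo [ 364. -440.    7.] hi [ 399. -332.   35.] [160. 146. 122.]
15 [207, 182, 37, 37, 886] med [763. 172.  70.] lo [715. 133.   9.] hi [807. 261. 145.] [136. 130. 119.]
17 [408, 184, 33, 8, 124] med [ 376. -227.   12.] lo [ 351. -255.    7.] hi [ 414. -191.   17.] [142. 120.  97.]
21 [262, 201, 20, 30, 284] med [661. 140.  23.] lo [636. 118.   6.] hi [671. 159.  71.] [135
[... 1482 characters left out ...]
ed [ 380. -236.   12.] lo [ 351. -268.    7.] hi [ 441. -168.   17.] [167. 142. 116.]
23 [216, 298, 37, 78, 1561] med [ 435. -394.   23.] lo [ 413. -442.    7.] hi [ 447. -321.   33.] [171. 155. 131.]
24 [178, 305, 49, 73, 1586] med [ 391. -405.   23.] lo [ 368. -445.    7.] hi [ 402. -339.   35.] [172. 156. 132.]
25 [168, 314, 29, 60, 370] med [ 353. -405.   12.] lo [ 350. -439.    7.] hi [ 356. -336.   19.] [154. 135. 109.]
26 [454, 335, 47, 42, 1259] med [ 785. -427.   18.] lo [ 757. -449.    7.] hi [ 812. -393.   20.] [63. 54. 45.]
red 311 101 [[415.0, 164.0, 4.0], [444.0, 172.0, 12.0], [472.0, 179.0, 20.0]]
blue 3407 338 [[352.0, 469.0, 8.0], [428.0, 476.0, 71.0], [480.0, 532.0, 107.0]]
```

View pics/sc_crop.png

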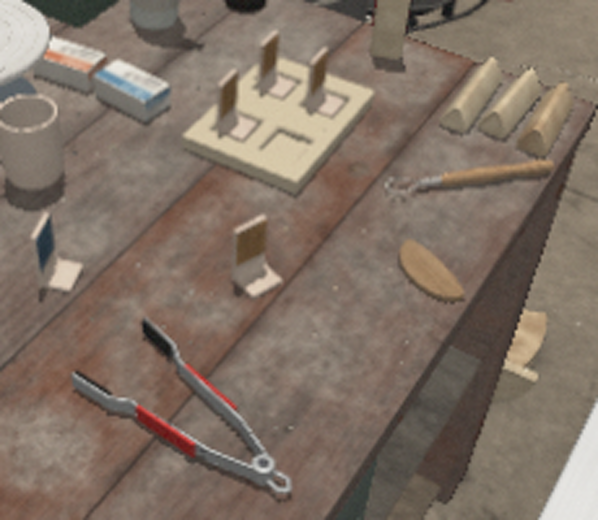

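The crop shows the empty pocket as a bare L-shaped recess at crop (287,140), in the tray corner nearest the camera and robot. Spare: wall at (252,242), foot at lower right. Blue: wall at (43,245), foot at (65,275). Tongs pivot at (263,463). Next I measure coarse poses from both views.

Run:
```python
from h import *
Q={n:np.load("pics/%sP.npy"%n).reshape(-1,3) for n in("scene","side")}
Q={n:q[~np.isnan(q[:,0])] for n,q in Q.items()}
def box(q,lo,hi): return q[np.all((q>lo)&(q<hi),1)]
for n,q in Q.items():
    print(n,"table z",np.median(box(q,[500,-100,-20],[600,0,5])[:,2]) )
    t=box(q,[480,-340,14],[700,-80,22]); print(" tray",cv2.minAreaRect(t[:,:2].astype(np.float32)),np.median(t[:,2]))
    for nm,lo,hi in(("spare",[440,-20],[530,70]),("blue",[615,95],[690,185])):
        w=box(q,lo+[25],hi+[90]); f=box(q,lo+[2.5],hi+[12])
        print(" ",nm,"wall",len(w),cv2.minAreaRect(w[:,:2].astype(np.float32)),"ztop",np.percentile(w[:,2],98).round(1),"low",len(f),np.median(f,0).round(1))
    t=box(q,[480,-340,28],[700,-80,90]); l=np.argsort(t[:,0])
    k,lab,c=cv2.kmeans(t[:,:2].astype(np.float32),3,None,(3,50,.1),5,0); print(" traywalls",c.round(0).tolist())
m=model("scene"); print("pocket",plane(m,[[360.4,173.8]],10).round())
print("pivot",plane(m,[[351,298]],11).round())
for n,uv in(("scene",[[351,298]]),): pass
```

```text
scene table z 0.7940819118441595
 tray ((597.8714599609375, -204.93165588378906), (152.5679168701172, 204.36053466796875), 1.214545726776123) 17.324981961591334
  spare wall 184 ((497.98004150390625, 22.35639762878418), (38.40639877319336, 8.728656768798828), 70.14215850830078) ztop 72.1 low 206 [482.7  29.    6.2]
  blue wall 139 ((666.0756225585938, 140.6348876953125), (8.88876724243164, 40.99568176269531), 16.91080093383789) ztop 72.3 low 211 [648.9 138.8   6.1]
 traywalls [[580.0, -250.0], [645.0, -250.0], [642.0, -154.0]]
side table z -0.36368787693641025
 tray ((600.1265869140625, -207.35867309570312), (149.9250030517578, 202.85975646972656), 2.003615617752075) 17.72107563884839
  spare wall 146 ((502.96099853515625, 19.998451232910156), (41.54880905151367, 8.383346557617188), 64.40000915527344) ztop 70.4 low 93 [484.3  17.1   5.6]
  blue wall 114 ((667.143310546875, 137.57350158691406), (7.279417037963867, 36.6342887878418), 20.12379264831543) ztop 70.3 low 94 [654.8 130.    5.9]
 traywalls [[645.0, -165.0], [648.0, -262.0], [582.0, -267.0]]
pocket [[ 570. -174.   10.]]
pivot [[363. 211.  11.]]
```
View pics/wrist0.png

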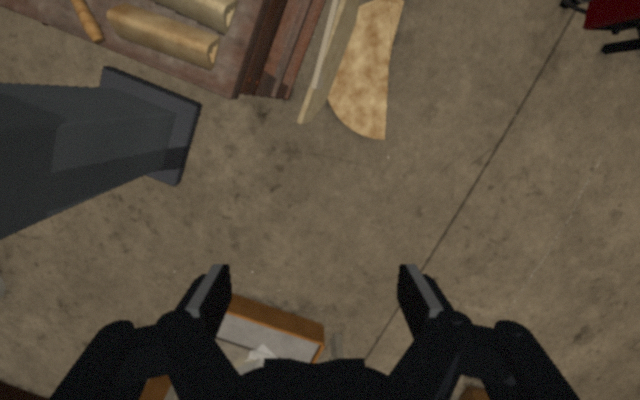

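```bash
R='x'
echo '[[[30, -19, -4, 0, 0, 0], [30, -19, -4, 0, 0, 0], [30, -19, -4, 0, 0, 0], [30, -19, -4, 0, 0, 0], [30, -19, -4, 0, 0, 0]]]' | python3 jog.py
echo '[[[30, -19, -4, 0, 0, 0], [30, -19, -4, 0, 0, 0], [30, -19, -4, 0, 0, 0], [30, -19, -4, 0, 0, 0], [30, -19, -4, 0, 0, 0]]]' | python3 jog.py
echo '[[[30, -19, 0, 0, 0, 0], [30, -19, 0, 0, 0, 0], [30, -19, 0, 0, 0, 0], [30, -19, 0, 0, 0, 0], [30, -19, 0, 0, 0, 0]]]' | python3 jog.py
echo '[[[0, 0, 0, 0, 0, -8], [0, 0, 0, 0, 0, -8], [0, 0, 0, 0, 0, -8], [0, 0, 0, 0, 0, -8], [0, 0, 0, 0, 0, -8]]]' | python3 jog.py
echo '[[[0, 0, 0, 0, 0, -8], [0, 0, 0, 0, 0, -8], [0, 0, 0, 0, 0, -8], [0, 0, 0, 0, 0, -4], [0, 0, 0, 0, 0, 0]]]' | python3 jog.py
```

Run:
```python
from h import *
import time
m,p,d=grab("wrist","w1.png"); np.savez("pics/w1.npz",p=p,d=d,T=m["T"])
o=ctrl.observe();print(o["ee_pos"],o["orientation"],o["joints"].round(),m["T"].round(2).tolist())
```

```text
time_s: 0.65
ee_pos: [355.2, -451.1, 251.2]
orientation: [-180.0, 0.0, 23.0]
force: [0.5, -0.6, 0.6]
gripper_width: 0.999
grip_force: 0.0
time_s: 1.15
ee_pos: [456.2, -305.2, 271.3]
orientation: [-180.0, 0.0, 23.0]
force: [0.3, 0.6, -0.4]
gripper_width: 1.001
grip_force: 0.0
time_s: 1.65
ee_pos: [557.2, -159.3, 271.1]
orientation: [-180.0, 0.0, 23.0]
force: [0.7, -0.2, -0.2]
gripper_width: 1.004
grip_force: 0.0
time_s: 2.15
ee_pos: [556.5, -160.5, 270.9]
orientation: [-180.0, 0.0, 63.3]
force: [0.2, -0.2, -0.6]
gripper_width: 0.999
grip_force: 0.0
time_s: 2.65
ee_pos: [556.5, -160.7, 270.9]
orientation: [-180.0, -0.0, 91.0]
force: [0.6, -1.0, 0.1]
gripper_width: 1.008
grip_force: 0.0
[ 556.53025157 -160.65971297  270.99008243] [-1.79970533e+02 -1.19246349e-02  9.08555494e+01] [ 33.  20. -26.  98.  10.  64.   5.] [[1.0, 0.02, 0.0, 554.33], [0.02, -0.94, -0.33, -76.32], [-0.0, 0.33, -0.94, 413.98], [0.0, 0.0, 0.0, 1.0]]
```

View pics/w1.png

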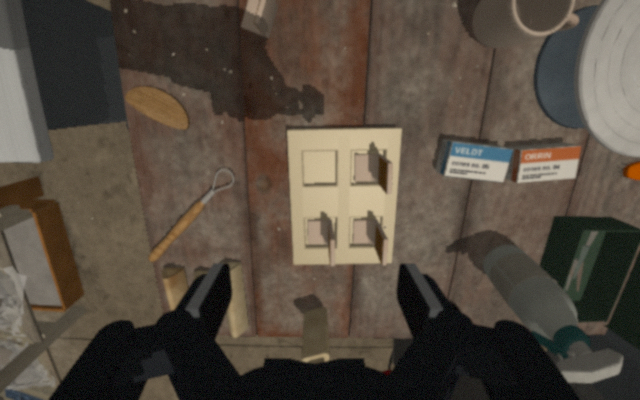

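The wrist view shows the tray from (290,128) to (402,265), with its empty pocket at (320,167). The other three pockets hold tiles.

```bash
cat >> h.py <<'E'
def load(f,n):
    z=np.load("pics/"+f); m=model(n); m["T"]=z["T"]; return m,z["p"],z["d"]
def yaw90(rect):
    (c,s,a)=rect; return c,s,(a+45)%90-45
E
python3 - <<'E'
from h import *
m,p,d=load("w1.npz","wrist"); P=cloud(m,d)
t=(P[...,2]>12)&(P[...,2]<24)&(P[...,0]>500)&(P[...,0]<700)&(P[...,1]<-80)&(P[...,1]>-320)
k,l,s,_=cv2.connectedComponentsWithStats(t.astype(np.uint8)); i=1+s[1:,4].argmax()
cn=max(cv2.findContours((l==i).astype(np.uint8),0,1)[0],key=cv2.contourArea)
W=plane(m,cn[:,0],18)[:,:2].astype(np.float32); print("tray",yaw90(cv2.minAreaRect(W)),"z",np.median(P[l==i][:,2]))
# pocket: dark rim lines in the crop
hsv=cv2.cvtColor(p,cv2.COLOR_RGB2HSV); g=cv2.cvtColor(p,cv2.COLOR_RGB2GRAY).astype(int)
c=g[140:195,294:348]
print("row167",g[167,292:350].tolist()); print("col320",g[140:196,320].tolist())
z=P[155:180,310:330,2]; print("pocket floor z",np.nanmedian(z), "rim z",np.nanmedian(P[140:145,305:335,2]))
E
```

```text
tray ((597.123046875, -207.28811645507812), (151.029541015625, 200.04449462890625), 2.015503168106079) z 18.127634452121782
row167 [172, 175, 172, 172, 172, 173, 174, 174, 170, 161, 153, 154, 167, 177, 182, 178, 182, 184, 185, 184, 183, 185, 189, 185, 183, 186, 184, 188, 186, 184, 188, 188, 186, 186, 187, 186, 190, 188, 188, 189, 191, 189, 175, 145, 131, 148, 168, 181, 184, 183, 181, 179, 182, 185, 185, 187, 182, 174]
col320 [185, 184, 184, 184, 185, 182, 186, 184, 181, 173, 168, 169, 180, 185, 182, 186, 184, 187, 186, 185, 184, 185, 182, 187, 186, 187, 188, 186, 186, 188, 186, 187, 186, 185, 188, 186, 186, 188, 186, 186, 184, 175, 142, 106, 96, 114, 143, 167, 179, 186, 184, 185, 185, 183, 185, 184]
pocket floor z 10.279775740579709 rim z 18.455649592919002
```

```bash
echo '[[[38, -13, 8, 0, 0, 0], [38, -13, 8, 0, 0, 0], [38, -13, 8, 0, 0, 0], [38, -13, 8, 0, 0, 0], [38, -13, 8, 0, 0, 0]]]' | python3 jog.py
echo '[[[0, 0, 0, 0, 0, 8], [0, 0, 0, 0, 0, 8], [0, 0, 0, 0, 0, 7], [0, 0, 0, 0, 0, 0]]]' | python3 jog.py
python3 - <<'E'
from h import *
m,p,d=load("w1.npz","wrist")
a=plane(m,[[302.5,167],[336,167],[320,150.5],[320,184]],18);print("pocket edges",a.round(1).tolist(),(a[0]+a[1])[0]/2,(a[2]+a[3])[1]/2)
o=ctrl.observe();m,p,d=grab("wrist","w2.png"); np.savez("pics/w2.npz",p=p,d=d,T=m["T"]);P=cloud(m,d)
print(o["ee_pos"],o["orientation"])
Q=P[~np.isnan(P[...,0])]
def box(q,lo,hi): return q[np.all((q>lo)&(q<hi),1)]
for nm,lo,hi in(("spare",[440,-20],[530,70]),("blue",[615,95],[690,185])):
    w=box(Q,lo+[60],hi+[90]);ww=box(Q,lo+[25],hi+[90]); f=box(Q,lo+[3],hi+[10])
    for x in(w,ww,f):
        if len(x)>5: print(nm,len(x),yaw90(cv2.minAreaRect(x[:,:2].astype(np.float32))),np.median(x[:,2]).round(1))
E
```

```text
time_s: 3.2
ee_pos: [487.8, 29.6, 231.1]
orientation: [180.0, 0.0, 90.8]
force: [0.8, 0.2, -0.2]
gripper_width: 1.001
grip_force: 0.0
time_s: 3.6
ee_pos: [488.5, 28.4, 231.3]
orientation: [180.0, 0.0, 67.9]
force: [-0.2, 0.1, 0.1]
gripper_width: 1.0
grip_force: 0.0
pocket edges [[539.5, -159.3, 18.0], [585.1, -158.6, 18.0], [562.8, -136.6, 18.0], [563.8, -182.9, 18.0]] 562.2600353687899 -159.70737379448147
[488.51791558  28.4499165  231.3137575 ] [1.79986875e+02 1.68680969e-02 6.78724950e+01]
spare 229 ((498.07269287109375, 21.04631805419922), (38.1185302734375, 6.815821170806885), -19.58746337890625) 69.8
spare 283 ((498.0431823730469, 21.074661254882812), (38.15206527709961, 6.886758327484131), -19.574417114257812) 69.5
spare 635 ((481.3848571777344, 29.273483276367188), (44.358924865722656, 33.36030578613281), -31.602428436279297) 6.4
blue 402 ((665.5888671875, 136.8178253173828), (7.446187973022461, 32.36487579345703), 19.330520629882812) 68.5
blue 998 ((664.6925048828125, 139.08865356445312), (7.930275917053223, 37.26472091674805), 18.121583938598633) 54.5
blue 954 ((654.3797607421875, 124.3261489868164), (37.154876708984375, 63.393714904785156), 30.288528442382812) 6.4
```

View pics/w2.png

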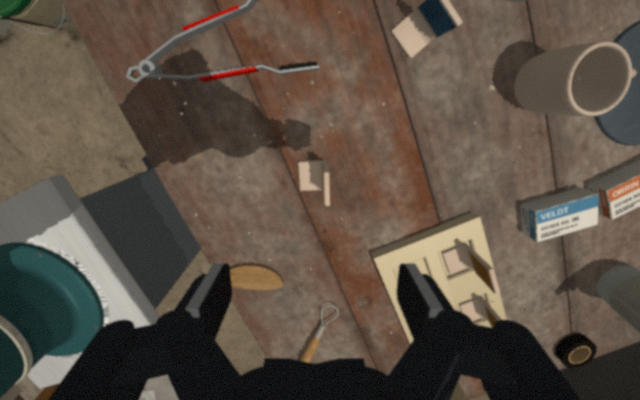

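The spare is at (312,180): wall on the right at (326,187), foot on the left. The tongs' pivot is at (140,70), and the blue tile is at (425,30). The measured pocket edges (45.6 × 46.3 mm, centre 562.3, -160) agree with the tray fit. Now I grasp the spare's wall across its thickness.

```bash
echo '[[[-3.3, 11.7, 0, 0, 0, -2.5], [0, 0, 46, 0, 0, 0], [0, 0, 46, 0, 0, 0], [0, 0, 46, 0, 0, 0], [0, 0, 40, 0, 0, 0]]]' | python3 jog.py
echo '[[[0, 0, 20, 0, 0, 0], [0, 0, 0, 0, 0, 0]]]' | python3 jog.py
echo '[[[0, 0, 0, 0, 0, 0], [0, 0, 0, 0, 0, 0], [0, 0, 0, 0, 0, 0], [0, 0, 0, 0, 0, 0], [0, 0, 0, 0, 0, 0]]]' | python3 jog.py 0
echo '[[[0, 0, 0, 0, 0, 0], [0, 0, 0, 0, 0, 0], [0, 0, 0, 0, 0, 0], [0, 0, 0, 0, 0, 0], [0, 0, 0, 0, 0, 0]]]' | python3 jog.py
```

```text
time_s: 4.15
ee_pos: [497.7, 20.6, 51.3]
orientation: [-180.0, 0.0, 70.6]
force: [1.1, -1.1, 0.1]
gripper_width: 0.998
grip_force: 0.0
time_s: 4.35
ee_pos: [495.8, 20.7, 30.5]
orientation: [-179.7, 0.1, 70.6]
force: [-1.1, 0.4, -0.2]
gripper_width: 0.994
grip_force: 0.0
time_s: 4.85
ee_pos: [498.7, 20.8, 34.0]
orientation: [179.9, -0.0, 70.5]
force: [-0.2, 0.2, 0.5]
gripper_width: 0.142
grip_force: 0.0
time_s: 5.35
ee_pos: [498.7, 20.8, 33.9]
orientation: [179.9, 0.0, 70.5]
force: [-0.4, -1.5, 5.4]
gripper_width: 0.065
grip_force: 59.1
```

```bash
echo '[[[0, 0, -20, 0, 0, 0], [0, 0, -35, 0, 0, 0], [0, 0, -35, 0, 0, 0], [0, 0, 0, 0, 0, 0]]]' | python3 jog.py
echo '[[[-28.8, 26.9, 0, 0, 0, 0], [-28.8, 26.9, 0, 0, 0, 0], [-28.8, 26.9, 0, 0, 0, 0], [-28.8, 26.9, 0, 0, 0, 0], [-28.8, 26.9, 0, 0, 0, 0]]]' | python3 jog.py
echo '[[[0, 0, 0, 0, 0, -7.2], [0, 0, 0, 0, 0, -7.2], [0, 0, 0, 0, 0, -7.1], [0, 0, 0, 0, 0, 0], [0, 0, 0, 0, 0, 0]]]' | python3 jog.py
python3 - <<'E'
from h import *
o=ctrl.observe();print(o["ee_pos"],o["orientation"],o["force"],o["moment"])
m,p,d=grab("side","s3.png");P=cloud(m,d)
m2,p2,d2=grab("wrist","w3.png");P2=cloud(m2,d2)
def box(q,lo,hi): return q[np.all((q>lo)&(q<hi),1)]
for P in(P,P2):
    Q=P[~np.isnan(P[...,0])]; b=box(Q,[520,-200,85],[600,-120,125]); print(len(b),np.percentile(b,[1,50,99],0).round(1).tolist() if len(b) else 0)
a=cv2.resize(cv2.imread("pics/s3.png")[150:310,260:460],None,fx=3,fy=3);b=cv2.imread("pics/w3.png")[150:400,170:470]
c=np.zeros((480,600+0,3),np.uint8);c[:,:]=a;cv2.imwrite("pics/s3c.png",cv2.hconcat([c[:, :500],cv2.resize(b,(300,250))if 0 else cv2.copyMakeBorder(b,0,230,0,0,0)]))
E
```

```text
time_s: 5.75
ee_pos: [501.1, 21.3, 127.2]
orientation: [179.6, -0.2, 70.5]
force: [0.4, 1.0, 0.1]
gripper_width: 0.065
grip_force: 58.6
time_s: 6.25
ee_pos: [576.6, -161.3, 122.2]
orientation: [-179.9, 0.0, 70.5]
force: [1.1, 1.2, -0.8]
gripper_width: 0.065
grip_force: 58.6
time_s: 6.75
ee_pos: [576.3, -159.8, 122.4]
orientation: [-179.9, -0.0, 91.8]
force: [0.4, 0.3, -0.1]
gripper_width: 0.06
grip_force: 58.7
[ 576.2533484  -159.80374982  122.41731647] [-1.79931246e+02 -2.72770298e-02  9.17879209e+01] [ 0.44758171  0.30154473 -0.13811607] [ 0.00414636 -0.02897235  0.0272089 ]
225 [[545.3, -180.1, 89.6], [565.5, -171.5, 94.4], [579.7, -143.4, 123.5]]
2422 [[542.3, -177.6, 91.4], [556.4, -153.4, 95.2], [576.6, -140.4, 122.3]]
```

View pics/s3c.png

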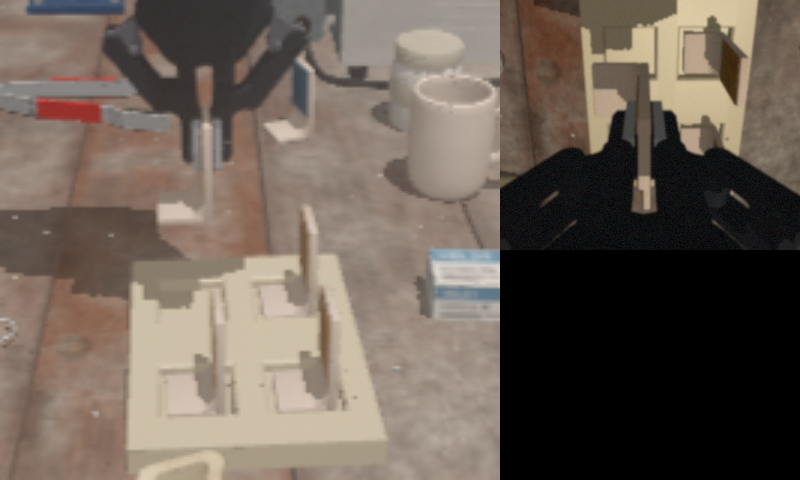

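The tile hangs upright: wall at about (207,140) in the crop, foot at (180,212), with the wrist view agreeing. The foot measures x ≈ 542–, y -178..-140, as planned. Now I lower it into the pocket.

```bash
echo '[[[0, 1.1, 25, 0, 0, 0], [0, 0, 25, 0, 0, 0], [0, 0, 15, 0, 0, 0], [0, 0, 0, 0, 0, 0], [0, 0, 0, 0, 0, 0]]]' | python3 jog.py
echo '[[[0, 0, 5, 0, 0, 0], [0, 0, 5, 0, 0, 0], [0, 0, 3, 0, 0, 0], [0, 0, 1, 0, 0, 0], [0, 0, 0, 0, 0, 0]]]' | python3 jog.py
echo '[[[0, 0, 0, 0, 0, 0], [0, 0, 0, 0, 0, 0]]]' | python3 jog.py
python3 - <<'E'
from h import *
o=ctrl.observe();print(o["ee_pos"],o["orientation"],o["force"],o["moment"])
E
```

```text
time_s: 7.35
ee_pos: [578.2, -159.6, 58.6]
orientation: [180.0, 0.0, 92.0]
force: [0.9, -0.6, -0.7]
gripper_width: 0.063
grip_force: 58.7
time_s: 7.85
ee_pos: [577.8, -159.8, 44.2]
orientation: [-180.0, -0.0, 92.0]
force: [0.3, -0.6, -1.1]
gripper_width: 0.059
grip_force: 58.9
time_s: 8.05
ee_pos: [578.0, -159.8, 44.4]
orientation: [180.0, 0.0, 92.0]
force: [0.4, 0.3, -0.1]
gripper_width: 0.063
grip_force: 58.9
[ 577.98629566 -159.77205368   44.43120766] [1.79984594e+02 5.29354897e-03 9.19604208e+01] [ 0.35304293  0.32243014 -0.09290562] [-0.0220384   0.05399841 -0.04853334]
```

```bash
echo '[[[0, -0.5, 1, 0, 0, 0], [0, 0, 0.5, 0, 0, 0], [0, 0, 0, 0, 0, 0]]]' | python3 jog.py
echo '[[[0, 0, 0, 0, 0, 0], [0, 0, 0, 0, 0, 0], [0, 0, 0, 0, 0, 0]]]' | python3 jog.py 0.4
echo '[[[0, 0, -10, 0, 0, 0], [0, 0, -30, 0, 0, 0], [0, 0, -40, 0, 0, 0], [0, 0, -45, 0, 0, 0], [0, 0, -45, 0, 0, 0]]]' | python3 jog.py
python3 - <<'E'
from h import *
o=ctrl.observe();print(o["ee_pos"],o["orientation"])
m,p,d=grab("wrist","w4.png");P=cloud(m,d);Q=P[~np.isnan(P[...,0])]
def box(q,lo,hi): return q[np.all((q>lo)&(q<hi),1)]
for lo,hi in(([535,-190,70],[600,-130,90]),([535,-190,14],[574,-130,17.3]),([535,-190,35],[600,-130,90])):
    b=box(Q,lo,hi);print(len(b),yaw90(cv2.minAreaRect(b[:,:2].astype(np.float32))) if len(b)>5 else 0,np.percentile(b[:,2],[50,98]))
E
```

```text
time_s: 8.35
ee_pos: [577.9, -159.8, 43.9]
orientation: [179.9, 0.0, 92.0]
force: [-0.8, 0.0, 6.8]
gripper_width: 0.063
grip_force: 59.9
time_s: 8.65
ee_pos: [577.2, -159.8, 42.6]
orientation: [-180.0, 0.0, 92.0]
force: [-0.0, -0.1, -0.7]
gripper_width: 0.402
grip_force: 0.0
time_s: 9.15
ee_pos: [577.0, -159.5, 214.9]
orientation: [-180.0, -0.0, 92.0]
force: [1.0, -0.4, -0.7]
gripper_width: 0.397
grip_force: 0.0
[ 577.04040505 -159.54755937  214.92186298] [-1.79994087e+02 -1.12946923e-02  9.19844310e+01]
264 ((575.898193359375, -159.11183166503906), (6.058065891265869, 37.749847412109375), 1.936051845550537) [80.02681858 81.57137421]
739 ((554.2115478515625, -159.4651641845703), (56.44416427612305, 38.354740142822266), -1.2190093994140625) [16.28066247 17.23456534]
315 ((576.001953125, -159.00103759765625), (6.587862491607666, 37.910919189453125), 2.4117214679718018) [79.73251096 81.55762067]
```

View pics/w4.png

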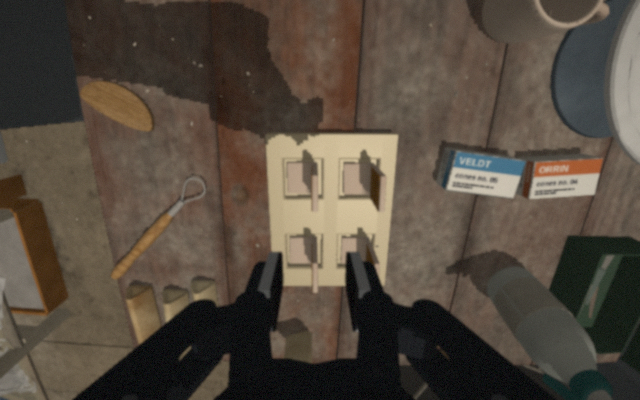

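The spare stands in the pocket at (305,178), released, with its top at z ≈ 80 and yaw 2°, so it is seated. Next: the tongs.

```bash
echo '[[[36.3, -12.4, -2.5, 0, 0, 0], [36.3, -12.4, -2.5, 0, 0, 0], [36.3, -12.4, -2.5, 0, 0, 0], [36.3, -12.4, -2.5, 0, 0, 0], [36.3, -12.4, -2.5, 0, 0, 0]]]' | python3 jog.py 1
echo '[[[36.3, -12.4, -2.5, 0, 0, 0], [36.3, -12.4, -2.5, 0, 0, 0], [36.3, -12.4, -2.5, 0, 0, 0], [36.3, -12.4, -2.5, 0, 0, 0], [36.3, -12.4, -2.5, 0, 0, 0]]]' | python3 jog.py
echo '[[[0, 0, 0, 0, 0, 8], [0, 0, 0, 0, 0, 8], [0, 0, 0, 0, 0, 8], [0, 0, 0, 0, 0, 8], [0, 0, 0, 0, 0, 8]]]' | python3 jog.py 
echo '[[[0, 0, 0, 0, 0, 8], [0, 0, 0, 0, 0, 8], [0, 0, 0, 0, 0, 8], [0, 0, 0, 0, 0, 8], [0, 0, 0, 0, 0, 8]]]' | python3 jog.py 
echo '[[[0, 0, 0, 0, 0, 8], [0, 0, 0, 0, 0, 4], [0, 0, 0, 0, 0, 0]]]' | python3 jog.py
python3 - <<'E'
from h import *
o=ctrl.observe();print(o["ee_pos"],o["orientation"],o["joints"].round())
m,p,d=grab("wrist","w5.png"); np.savez("pics/w5.npz",p=p,d=d,T=m["T"])
E
```

```text
time_s: 9.7
ee_pos: [508.5, 20.9, 225.9]
orientation: [180.0, 0.0, 92.0]
force: [-0.4, 0.4, -0.5]
gripper_width: 1.0
grip_force: 0.0
time_s: 10.2
ee_pos: [440.3, 200.1, 238.4]
orientation: [179.9, 0.0, 92.0]
force: [0.8, -0.8, -0.2]
gripper_width: 1.0
grip_force: 0.0
time_s: 10.7
ee_pos: [440.9, 198.9, 238.2]
orientation: [180.0, -0.0, 51.7]
force: [1.0, 1.5, 0.1]
gripper_width: 0.997
grip_force: 0.0
time_s: 11.2
ee_pos: [440.9, 198.9, 238.2]
orientation: [180.0, -0.0, 11.6]
force: [0.0, -0.7, 0.0]
gripper_width: 1.001
grip_force: 0.0
time_s: 11.5
ee_pos: [440.9, 198.9, 238.2]
orientation: [180.0, -0.0, -0.0]
force: [0.3, -0.0, 0.1]
gripper_width: 0.998
grip_force: 0.0
[440.91922812 198.90911811 238.15168595] [ 1.79999681e+02 -3.54950483e-02 -2.23976951e-02] [  -4.   13.  -27.  113.    7.   56. -125.]
```

View pics/w5.png

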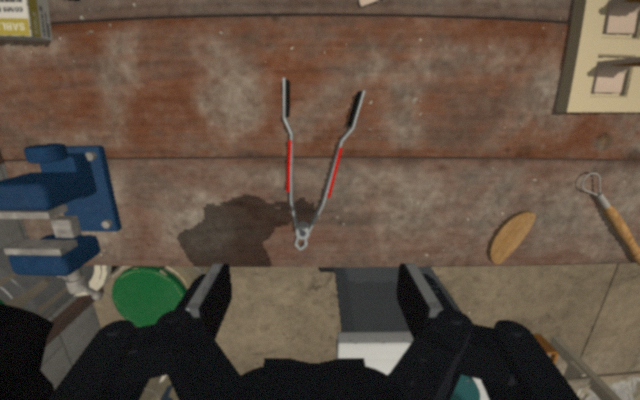

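The tongs lie at (303,235) for the pivot, with red pads at (290,165) and (336,170) and jaws at (286,95) and (357,105).

Run:
```python
from h import *
m,p,d=load("w5.npz","wrist"); P=cloud(m,d)
hsv=cv2.cvtColor(p,cv2.COLOR_RGB2HSV).astype(int);H,S,V=[hsv[...,i] for i in range(3)]
roi=np.zeros(H.shape,bool);roi[70:260,260:380]=1
red=roi&((H<5)|(H>175))&(S>190)&(V>90)
blk=roi&(V<60)&(np.arange(400)[:,None]<135)
res={}
for nm,mk in(("red",red),("blk",blk)):
    k,l,s,c=cv2.connectedComponentsWithStats(mk.astype(np.uint8),connectivity=8)
    for i in sorted(range(1,k),key=lambda i:-s[i,4])[:3]:
        v,u=np.nonzero(l==i)
        if len(v)<15: continue
        W=plane(m,np.c_[u,v],14 if nm=="red" else 15)[:,:2]; vx,vy,_,_=cv2.fitLine(W.astype(np.float32),2,0,.01,.01).ravel()
        x0,x1=W[:,0].min(),W[:,0].max()
        print(nm,s[i].tolist(),"c",W.mean(0).round(1),"mid",((W.max(0)+W.min(0))/2).round(1),"x",x0.round(1),x1.round(1),"ang",np.degrees(np.arctan2(vy*np.sign(vx),abs(vx))).round(2),"z",np.nanpercentile(P[l==i][:,2],[10,50,90]).round(1))
t=roi&(P[...,2]>8)&(P[...,2]<30)
v,u=np.nonzero(t);print("all",len(v),np.percentile(P[t],[1,50,99],0).round(1).tolist())
W=P[t]
for x in range(360,550,12):
    b=W[abs(W[:,0]-x)<3]
    if len(b)<4: continue
    b=b[np.argsort(b[:,1])]; g=np.diff(b[:,1]); j=g.argmax()
    if g[j]>6: print(x,"R",b[0,1].round(1),b[j,1].round(1),"L",b[j+1,1].round(1),b[-1,1].round(1),"outer w",(b[-1,1]-b[0,1]).round(1),"mid",((b[-1,1]+b[0,1])/2).round(1),"z",np.median(b[:,2]).round(1))
# pivot
b=W[W[:,0]<372]; print("pivot region",np.percentile(b,[2,50,98],0).round(1).tolist())
```

```text
red [286, 141, 4, 50, 104] c [448.6 231.5] mid [448.7 231.9] x 417.3 480.0 ang -3.37 z [20.  20.8 21.8]
red [329, 149, 13, 48, 68] c [445.  171.1] mid [439.6 171.9] x 409.1 470.1 ang -12.89 z [19.6 20.7 22. ]
blk [347, 92, 14, 36, 176] c [517.2 151.8] mid [516.8 151.6] x 496.8 536.8 ang -15.99 z [ 1.4 19.4 21.1]
blk [286, 80, 4, 37, 119] c [530.4 229.8] mid [529.8 229.6] x 509.7 550.0 ang -1.92 z [14.8 20.  21.4]
all 1776 [[335.0, 142.8, 8.6], [454.1, 213.2, 19.8], [548.5, 234.6, 22.4]]
372 R 199.8 203.9 L 210.6 225.1 outer w 25.3 mid 212.4 z 17.9
384 R 193.2 197.2 L 224.0 227.3 outer w 34.1 mid 210.3 z 19.8
396 R 186.8 192.0 L 225.8 229.7 outer w 42.9 mid 208.2 z 19.4
408 R 180.5 186.9 L 228.0 230.7 outer w 50.2 mid 205.6 z 19.7
420 R 176.7 184.2 L 227.7 234.2 outer w 57.5 mid 205.5 z 19.9
432 R 173.3 180.8 L 227.4 233.9 outer w 60.6 mid 203.6 z 20.1
444 R 171.0 177.9 L 227.0 232.1 outer w 61.1 mid 201.6 z 20.5
456 R 168.8 174.4 L 226.4 231.8 outer w 63.0 mid 200.3 z 20.3
468 R 165.4 171.4 L 226.0 231.4 outer w 66.0 mid 198.4 z 20.5
480 R 163.3 167.8 L 225.7 229.9 outer w 66.5 mid 196.6 z 19.8
492 R 151.9 160.0 L 225.4 230.6 outer w 78.8 mid 191.3 z 19.6
504 R 148.5 156.8 L 230.7 235.0 outer w 86.5 mid 191.8 z 19.5
516 R 145.4 153.5 L 229.2 234.9 outer w 89.5 mid 190.1 z 19.7
528 R 142.5 150.1 L 227.8 234.5 outer w 92.1 mid 188.5 z 19.7
540 R 140.8 147.0 L 227.4 234.2 outer w 93.4 mid 187.5 z 19.2
pivot region [[332.5, 202.5, 9.7], [360.5, 214.7, 19.4], [370.2, 224.8, 22.4]]
```

```bash
echo '[[[4.1, -3.1, 0, 0, 0, 8.5], [0, 0, 46, 0, 0, 0], [0, 0, 46, 0, 0, 0], [0, 0, 46, 0, 0, 0], [0, 0, 46, 0, 0, 0]]]' | python3 jog.py
echo '[[[0, 0, 35, 0, 0, 0], [0, 0, 15, 0, 0, 0], [0, 0, 0, 0, 0, 0], [0, 0, 0, 0, 0, 0]]]' | python3 jog.py
```

```text
time_s: 12.05
ee_pos: [445.4, 201.9, 52.5]
orientation: [-179.9, -0.1, -8.4]
force: [1.3, 0.4, -0.2]
gripper_width: 0.999
grip_force: 0.0
time_s: 12.45
ee_pos: [445.4, 202.2, 4.1]
orientation: [-180.0, -0.0, -8.5]
force: [-0.2, 0.0, 0.7]
gripper_width: 0.998
grip_force: 0.0
```

```bash
echo '[[[0, 0, 3.5, 0, 0, 0], [0, 0, 0, 0, 0, 0]]]' | python3 jog.py 
echo '[[[0, 0, 0, 0, 0, 0], [0, 0, 0, 0, 0, 0], [0, 0, 0, 0, 0, 0], [0, 0, 0, 0, 0, 0], [0, 0, 0, 0, 0, 0]]]' | python3 jog.py 0.66
echo '[[[0, 0, 0, 0, 0, 0], [0, 0, 0, 0, 0, 0], [0, 0, 0, 0, 0, 0]]]' | python3 jog.py 0.63
```

```text
time_s: 12.65
ee_pos: [445.9, 202.1, 1.2]
orientation: [-179.9, -0.1, -8.5]
force: [0.6, -0.5, -0.2]
gripper_width: 0.999
grip_force: 0.0
time_s: 13.15
ee_pos: [446.2, 202.3, 1.6]
orientation: [-179.9, -0.1, -8.5]
force: [-0.5, 0.1, 7.9]
gripper_width: 0.667
grip_force: 10.4
time_s: 13.45
ee_pos: [446.6, 202.5, 1.8]
orientation: [-179.9, -0.2, -8.5]
force: [-0.7, -1.7, 10.6]
gripper_width: 0.63
grip_force: 11.3
```

```bash
echo '[[[0, 0, -3, 0, 0, 0], [0, 0, -6, 0, 0, 0], [0, 0, -6, 0, 0, 0], [0, 0, 0, 0, 0, 0], [0, 0, 0, 0, 0, 0]]]' | python3 jog.py
python3 - <<'E'
from h import *
o=ctrl.observe();print(o["ee_pos"],o["orientation"],o["gripper_width"],o["grip_force"])
m,p,d=grab("wrist","w6.png"); np.savez("pics/w6.npz",p=p,d=d,T=m["T"]);P=cloud(m,d)
print(m["T"][:3,3])
W=P[(P[...,2]>12)&(P[...,2]<60)&(P[...,0]>470)&(P[...,0]<560)&(P[...,1]>130)&(P[...,1]<250)]
for x in range(480,556,10):
    b=W[abs(W[:,0]-x)<3]
    if len(b)<4: continue
    b=b[np.argsort(b[:,1])]; g=np.diff(b[:,1]); j=g.argmax()
    print(x,"R",b[0,1].round(1),b[j,1].round(1),"L",b[j+1,1].round(1),b[-1,1].round(1),"mid",((b[-1,1]+b[0,1])/2).round(1),"z",np.median(b[:,2]).round(1),"top R/L",np.percentile(b[:j+1,2],90).round(1),np.percentile(b[j+1:,2],90).round(1))
Q=P[~np.isnan(P[...,0])]
def box(q,lo,hi): return q[np.all((q>lo)&(q<hi),1)]
for lo,hi in(([615,95,60],[700,185,90]),([615,95,25],[700,185,90]),([600,95,3],[690,185,10])):
    b=box(Q,lo,hi);print(len(b),yaw90(cv2.minAreaRect(b[:,:2].astype(np.float32))) if len(b)>5 else 0,np.percentile(b[:,2],[50,98]))
E
```

```text
time_s: 13.95
ee_pos: [445.2, 201.8, 15.4]
orientation: [-180.0, -0.0, -8.5]
force: [0.9, -0.9, -1.9]
gripper_width: 0.631
grip_force: 8.6
[445.21281314 201.78419829  15.4159841 ] [-1.79993140e+02 -1.40527732e-02 -8.54907326e+00] 0.6308378399345878 8.573596537626145
[528.10088323 188.82704725 158.46233447]
480 R 168.2 173.1 L 219.5 225.2 mid 196.7 z 32.4 top R/L 33.6 34.3
490 R 160.7 168.9 L 219.0 223.6 mid 192.1 z 30.3 top R/L 33.5 33.5
500 R 155.4 163.4 L 222.2 226.9 mid 191.2 z 32.5 top R/L 34.5 33.4
510 R 153.4 161.8 L 221.5 229.2 mid 191.3 z 32.9 top R/L 34.4 34.3
520 R 151.8 159.8 L 221.0 228.6 mid 190.2 z 32.8 top R/L 34.4 34.4
530 R 149.3 157.6 L 220.3 228.3 mid 188.8 z 32.9 top R/L 34.4 34.2
540 R 147.5 155.7 L 219.7 227.0 mid 187.3 z 32.7 top R/L 34.3 34.3
550 R 219.1 222.6 L 222.8 226.6 mid 222.8 z 32.6 top R/L 34.2 33.7Traceback (most recent call last):
  File "<stdin>", line 14, in <module>
    return _quantile_unchecked(
        a, q, axis, out, overwrite_input, method, keepdims, weights)
    return _ureduce(a,
                    func=_quantile_ureduce_func,
    ...<5 lines>...
                    overwrite_input=overwrite_input,
                    method=method)
    r = func(a, **kwargs)
    result = _quantile(arr,
                       quantiles=q,
    ...<2 lines>...
                       out=out,
                       weights=wgt)
    slices_having_nans = np.isnan(arr[-1, ...])
                                  ~~~^^^^^^^^^
IndexError: index -1 is out of bounds for axis 0 with size 0
```

View pics/w6.png

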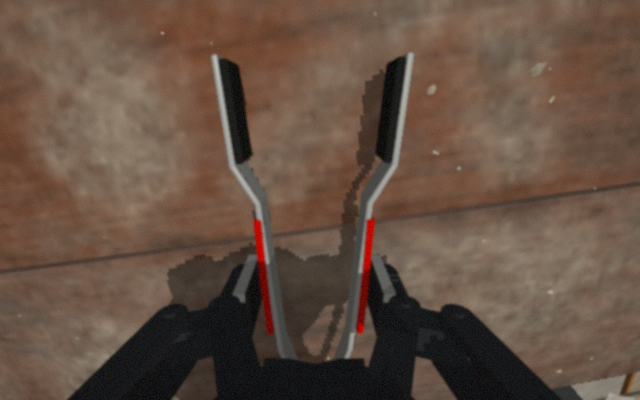

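The tongs are held level (top z 34, underside 12): jaws at (230,110) and (395,110), symmetric about the tool axis, and the mouth where expected. I rise, turn to the blue tile's heading and look down on it.

```bash
echo '[[[0, 0, -15, 0, 0, 0], [0, 0, -30, 0, 0, 0], [0, 0, -35, 0, 0, 0], [0, 0, -35, 0, 0, 0], [0, 0, -35, 0, 0, 0]]]' | python3 jog.py
echo '[[[15, 11, 0, 0, 0, 0], [30, 22.5, 0, 0, 0, 0], [30, 22.5, 0, 0, 0, 0], [26, 20, 0, 0, 0, 0], [15, 11, 0, 0, 0, 0]]]' | python3 jog.py
echo '[[[0, 0, 0, 0, 0, -6.75], [0, 0, 0, 0, 0, -6.75], [0, 0, 0, 0, 0, -6.75], [0, 0, 0, 0, 0, -6.75], [0, 0, 0, 0, 0, 0]]]' | python3 jog.py
cat > blue.py <<'E'
from h import *
import sys
def box(q,lo,hi): return q[np.all((q>lo)&(q<hi),1)]
def look(name):
    o=ctrl.observe();m,p,d=grab("wrist",name);P=cloud(m,d);print(o["ee_pos"].round(1),o["orientation"].round(2),o["gripper_width"],o["grip_force"])
    Q=P[~np.isnan(P[...,0])]
    for lo,hi in(([615,95,60],[700,185,80]),([600,95,3],[700,185,10])):
        b=box(Q,lo,hi)
        if len(b)>5: print("tile",len(b),yaw90(cv2.minAreaRect(b[:,:2].astype(np.float32))),np.percentile(b[:,2],[50,98]).round(1))
    hsv=cv2.cvtColor(p,cv2.COLOR_RGB2HSV);k=((hsv[...,2]>140)&(P[...,2]>60)&(P[...,2]<80)).astype(np.uint8)
    n,l,s,_=cv2.connectedComponentsWithStats(k)
    if n>1:
        i=1+s[1:,4].argmax(); v,u=np.nonzero(l==i); print("top edge",yaw90(cv2.minAreaRect(plane(m,np.c_[u,v],70)[:,:2].astype(np.float32))),s[i])
    # jaws in tool frame
    c=o["ee_pos"];a=np.radians(o["orientation"][2]);D=Q-c;X=D[:,:2]@[np.cos(a),np.sin(a)];Y=D[:,:2]@[-np.sin(a),np.cos(a)]
    for x in(65,80,95):
        b=np.sort(Y[(abs(X-x)<3)&(abs(D[:,2]-18)<5)&(abs(Y)<55)]); print("jaw",x,b[[0,-1]].round(1) if len(b) else 0,b[b>0].min().round(1) if (b>0).any() else 0,b[b<0].max().round(1) if (b<0).any() else 0)
if __name__=="__main__": look(sys.argv[1])
E
python3 blue.py w7.png
```

```text
time_s: 14.5
ee_pos: [444.6, 201.6, 166.2]
orientation: [180.0, 0.1, -8.5]
force: [0.6, 0.6, -1.1]
gripper_width: 0.637
grip_force: 8.6
time_s: 15.0
ee_pos: [548.3, 95.8, 164.8]
orientation: [179.9, 0.0, -8.7]
force: [0.1, -0.2, -0.6]
gripper_width: 0.633
grip_force: 8.6
time_s: 15.5
ee_pos: [546.2, 99.2, 164.8]
orientation: [-179.9, 0.1, 18.5]
force: [-0.4, -0.7, -1.3]
gripper_width: 0.63
grip_force: 8.6
[546.2  99.2 164.8] [-1.7994e+02  6.0000e-02  1.8520e+01] 0.6298170335394289 8.578457816911396
tile 655 ((664.9253540039062, 139.36070251464844), (7.346141815185547, 37.3802604675293), 18.651796340942383) [69.8 71.6]
tile 1243 ((635.88134765625, 129.8502655029297), (53.225582122802734, 37.67650604248047), 19.0174560546875) [6.5 9.5]
top edge ((665.502197265625, 139.60450744628906), (5.345377445220947, 37.06610107421875), 18.47969627380371) [288  38  52   9 451]
jaw 65 [-36.9  37.9] 30.2 -29.2
jaw 80 [-37.6  39.1] 31.5 -30.3
jaw 95 [-38.8  40.2] 32.7 -31.1
```

View pics/w7.png

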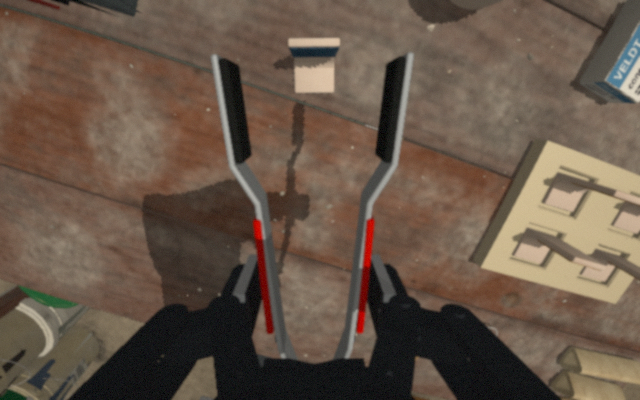

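The blue tile's wall is at (314,48) and its foot at (314,78), centred between the jaws and square to them (tile yaw 18.6°, tongs 18.5°). I back off 35, go down 148, then forward 75.

```bash
echo '[[[-15, 0, 0, 0, 0, 0], [-20, 0, 0, 0, 0, 0], [0, 0, 20, 0, 0, 0], [0, 0, 40, 0, 0, 0], [0, 0, 40, 0, 0, 0]]]' | python3 jog.py
echo '[[[0, 0, 30, 0, 0, 0], [0, 0, 13, 0, 0, 0], [0, 0, 4.8, 0, 0, 0], [0, 0, 0, 0, 0, 0]]]' | python3 jog.py
echo '[[[10, 0, 0, 0, 0, 0], [20, 0, 0, 0, 0, 0], [20, 0, 0, 0, 0, 0], [15, 0, 0, 0, 0, 0], [0, 0, 0, 0, 0, 0]]]' | python3 jog.py
python3 blue.py w8.png
```

```text
time_s: 16.05
ee_pos: [514.4, 87.7, 65.0]
orientation: [180.0, -0.2, 18.3]
force: [0.6, 0.0, -1.8]
gripper_width: 0.632
grip_force: 8.6
time_s: 16.45
ee_pos: [514.0, 87.9, 17.8]
orientation: [180.0, -0.0, 18.4]
force: [-0.5, -0.7, -0.6]
gripper_width: 0.633
grip_force: 8.6
time_s: 16.95
ee_pos: [579.0, 109.3, 19.4]
orientation: [-180.0, -0.3, 18.4]
force: [0.5, -0.5, -1.6]
gripper_width: 0.634
grip_force: 8.6
[579.  109.3  19.4] [-180.     -0.33   18.42] 0.6337813043768783 8.592442912995466
tile 3320 ((665.4465942382812, 139.4315643310547), (7.1793107986450195, 38.209564208984375), 18.921405792236328) [70.1 71.6]
tile 3944 ((647.7322998046875, 133.5498046875), (28.288589477539062, 38.04548645019531), 18.240449905395508) [6.6 9.4]
top edge ((665.9279174804688, 139.56607055664062), (5.663938522338867, 37.58525085449219), 19.062997817993164) [ 245   62  130   22 2654]
jaw 65 [-36.7  37.7] 30.2 -29.3
jaw 80 [-37.7  39.1] 31.4 -30.4
jaw 95 [-39.1  40.1] 32.7 -31.0
```

```bash
echo '[[[6, -0.6, 1, 0, 0, -0.3], [0, 0, 0, 0, 0, 0], [0, 0, 0, 0, 0, 0]]]' | python3 jog.py
echo '[[[0, 0, 0, 0, 0, 0], [0, 0, 0, 0, 0, 0], [0, 0, 0, 0, 0, 0]]]' | python3 jog.py 0.56
echo '[[[0, 0, 0, 0, 0, 0], [0, 0, 0, 0, 0, 0], [0, 0, 0, 0, 0, 0]]]' | python3 jog.py 0.51
echo '[[[0, 0, 0, 0, 0, 0], [0, 0, 0, 0, 0, 0], [0, 0, 0, 0, 0, 0], [0, 0, 0, 0, 0, 0]]]' | python3 jog.py 0.47
echo '[[[0, 0, 0, 0, 0, 0], [0, 0, 0, 0, 0, 0], [0, 0, 0, 0, 0, 0], [0, 0, 0, 0, 0, 0]]]' | python3 jog.py 0.4
python3 blue.py w9.png
```

```text
time_s: 17.3
ee_pos: [580.6, 110.4, 16.6]
orientation: [180.0, 0.0, 18.8]
force: [0.5, 0.1, -0.9]
gripper_width: 0.632
grip_force: 8.6
time_s: 17.6
ee_pos: [580.7, 110.5, 16.5]
orientation: [180.0, 0.0, 18.8]
force: [-0.7, 0.3, -1.4]
gripper_width: 0.564
grip_force: 10.2
time_s: 17.9
ee_pos: [580.9, 110.6, 16.5]
orientation: [180.0, 0.0, 18.8]
force: [0.5, -0.6, -0.6]
gripper_width: 0.516
grip_force: 11.9
time_s: 18.3
ee_pos: [580.8, 110.6, 16.5]
orientation: [180.0, 0.0, 18.8]
force: [0.1, 0.2, -1.5]
gripper_width: 0.477
grip_force: 24.8
time_s: 18.7
ee_pos: [580.9, 110.6, 16.5]
orientation: [-180.0, 0.0, 18.8]
force: [-1.1, -1.0, 0.6]
gripper_width: 0.457
grip_force: 61.0
[580.9 110.6  16.5] [-180.      0.     18.76] 0.45733424171364845 61.0444134590216
tile 3356 ((664.9801025390625, 140.45578002929688), (6.824605941772461, 38.2171630859375), 19.40999412536621) [70.1 71.6]
tile 3998 ((646.5897827148438, 144.73072814941406), (35.75802230834961, 63.233436584472656), 5.367074012756348) [6.6 9.5]
top edge ((665.4810791015625, 140.35549926757812), (5.62750244140625, 37.56757354736328), 19.237401962280273) [ 244   70  134   23 2741]
jaw 65 [-25.3  26.6] 20.0 -18.2
jaw 80 [-25.4  27. ] 19.8 -18.0
jaw 95 [-25.   27.5] 20.0 -18.2
```

```bash
echo '[[[0, 0, -3, 0, 0, 0], [0, 0, -6, 0, 0, 0], [0, 0, -12, 0, 0, 0], [0, 0, -18, 0, 0, 0], [0, 0, -20, 0, 0, 0]]]' | python3 jog.py
echo '[[[0, 0, -20, 0, 0, 0], [0, 0, -20, 0, 0, 0], [0, 0, -20, 0, 0, 0], [0, 0, -15, 0, 0, 0], [0, 0, -10, 0, 0, 0]]]' | python3 jog.py
echo '[[[0, 0, -5, 0, 0, 0], [0, 0, -3, 0, 0, 0], [0, 0, 0, 0, 0, 0], [0, 0, 0, 0, 0, 0], [0, 0, 0, 0, 0, 0]]]' | python3 jog.py
python3 - <<'E'
from h import *
o=ctrl.observe();print(o["ee_pos"],o["orientation"],o["gripper_width"],o["grip_force"],o["force"])
m,p,d=grab("side","s10.png");m2,p2,d2=grab("wrist","w10.png")
for mm,dd in((m,d),(m2,d2)):
    P=cloud(mm,dd);Q=P[~np.isnan(P[...,0])];Q=Q[np.all((Q>[615,95,110])&(Q<[700,185,250]),1)]
    print(len(Q),np.percentile(Q,[1,50,99],0).round(1).tolist())
a=cv2.resize(cv2.imread("pics/s10.png")[60:240,250:450],None,fx=2,fy=2);b=cv2.imread("pics/w10.png")[:360,150:520]
cv2.imwrite("pics/c10.png",cv2.hconcat([a,b]))
E
```

```text
time_s: 19.25
ee_pos: [580.7, 110.5, 76.6]
orientation: [-180.0, 0.0, 18.8]
force: [0.4, 0.1, -1.0]
gripper_width: 0.459
grip_force: 61.0
time_s: 19.75
ee_pos: [581.4, 110.7, 162.4]
orientation: [180.0, -0.1, 18.8]
force: [-0.1, 1.0, -1.7]
gripper_width: 0.454
grip_force: 61.0
time_s: 20.25
ee_pos: [580.5, 110.5, 167.7]
orientation: [-180.0, 0.1, 18.8]
force: [-0.7, 0.3, -1.6]
gripper_width: 0.461
grip_force: 61.0
[580.47457831 110.48843791 167.69260861] [-1.79984956e+02  7.67030353e-02  1.87645494e+01] 0.46099390866981205 60.95568804536015 [-0.65778781  0.33691734 -1.59291042]
491 [[616.3, 102.4, 151.6], [658.2, 121.6, 176.9], [686.6, 158.6, 219.4]]
12541 [[616.7, 106.7, 155.9], [654.3, 136.4, 181.8], [681.6, 165.7, 222.1]]
```

View pics/c10.png

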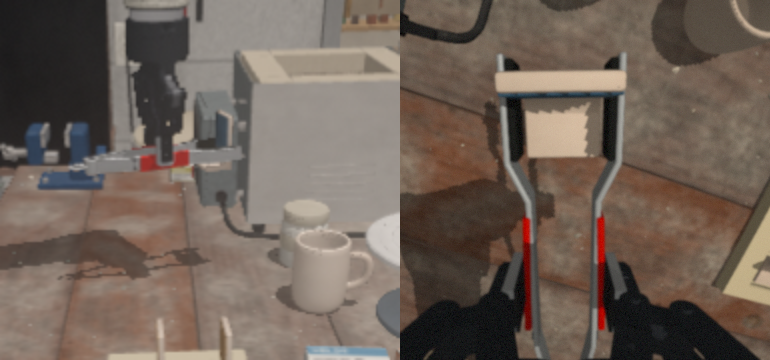

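The tile is upright in the jaws (wall at (560,83), foot at (560,130) in the right half). Its top is at z ≈ 221, so its underside is about 150 mm above the worktop.

```bash
python3 -c "from bench import ctrl; print(ctrl.job_done())"
```

```text
the job is handed in; nothing more can be done
None
```

The job is handed in, at about 20 s on the robot's clock: the spare amber tile stands released in the empty pocket, and the blue tile is held upright in the tongs about 15 cm above the worktop, never touched by the gripper.

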